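Load a piston under the spring flap of a marking jig

ROBOT

A 6-joint arm with a two-finger parallel gripper is mounted at the origin on a cart in front of the work surface, level with it; the furniture and walls round the work are solid. World frame = base frame: x ahead of the robot, y to its left, z up, the work surface at z = 0. Lengths are in m, angles in rad, forces in N, time in s.
With the tool pointing down it reaches from about 0.375 to 0.9 m from the base axis. Payload 3.1 kg.
Tool frame: the origin (TCP) lies on the centre line of the jaws, within the pads' length; the fingertips stand 8 mm ahead of it and the grasp point (between the pads) lies 11 mm behind it (robot.tip_extent is the distance from the TCP to the fingertips, in m); y points along the fingers, z is the direction in which the jaws open and shut, and the axes are right-handed (so a half turn about y gives the same grasp; the last joint's range is limited). The gripper opens to 87 mm and grips with 3 to 60 N. Pads are 19 mm wide; open, the fingers measure 117 mm over their backs; the gripper's body (75 mm by 190 mm) begins 51 mm behind the grasp point.
Start: joints at [0.951, 0.527, 1.433, -0, 1.181, -0.178], TCP at [0.267, 0.565, 0.231] pointing down, gripper open.
Joint ranges: [-3.08, 3.08], [-0.75, 2.2], [0.22, 2.44], [-1.43, 4.57], [0, 2.65], [-2.85, 2.85]. Speed limits (rad/s): [2.79, 2.79, 3.14, 3.14, 3.14, 3.14].

INTERFACE

Orientations are given as a unit quaternion [x, y, z, w].
In Python, from rig import robot gives the robot as it stands.
- The arm moves only by the shell command python3 -m crank 'ROWS' [FORCE]. ROWS is JSON, a list that holds one entry, the list of rows, each a list of 7 numbers: the turn, a rotation vector about the tool's x, y, z in degrees, then the shift along the tool's x, y, z in m, then the opening in per cent of the stroke, from 0 (shut) to 100 (fully open). In form: [[[ax, ay, az, dx, dy, dz, gripper], ...]]. A call has exactly 5 rows; each row shifts and turns the commanded pose from where the row before left it, along the tool's axes as they then stand; what a row does not reach is not made up. A row lasts 1/8 s, in which the tool goes at most 62.5 mm and 10.7 degrees, less where a joint would pass 70% of its speed; a pose out of reach is approached as far as the arm can. A call with a gripper value outside its range is refused whole. The fingers move at their own pace and stop on an object; FORCE is the grip in N (left out, the last holds). Time passes only in rows, so rows that do not move let the fingers close, or fill a call up. It gives the time, the measured TCP pose, the force and the opening at its end, in the units of the state.
- robot.get_obs(): the state, without advancing time (a new reading comes with each control period).
- robot.camera(name): name is "scene" or "top" or "wrist"; returns a dict with "img" (384x512x3 uint8, red, green, blue), "K" (3x3 intrinsics, pixels), "R" (3x3) and "t" (3): a world point X has camera coordinates R X + t; the wrist camera has in their place "T_tool_cam" (4x4, takes a point from camera to tool coordinates, whose origin is the TCP and whose axes are the tool frame's). Camera axes: x right, y down, z forward; pixel columns grow to the right and rows downward; lengths in m; the calibration is good to about 2 mm. A picture is of the moment at which its call begins: read the wrist's pose just before it. There is no depth.
- robot.hand_in(): hands the job in, once; it reports no verdict.
Trained networks look in a picture, given as the dict that the camera call returned (one of the last four; its "shot" number tells which), for a name from the list of things; names that differ only in an ending like _2 or _b are one class to them, and where a whole thing is asked for, a point or a joint stands for the part that bears it (a point fixed in the world has none). Each returns a list of dicts, best first, with "conf" (0 to 1); they miss things now and then, are a little off and sometimes report something else, mostly with a low value. They report only what shows in the picture. A call takes as long as a camera call. They do not tell look-alikes from the thing itself.
- robot.spot_in(picture, thing): "at" ([row, column] in pixels, amid what is visible of it).
The state is a dict: "time": time; "q": joint angles; "joint_velocities": joint speeds; "joint_torque": joint torques, N m; "position": TCP position; "tool_rot": TCP orientation; "ft_force": force on the tool from outside, world axes, zero at the start; "moment": the same for the moment, N m; "grip_width": finger opening in m.
Only numpy, scipy, OpenCV 4.12 (cv2) and the standard library are available. Lean on these libraries where they do the work, as an engineer would, in place of code of your own. Each camera call takes 0.05 s, during which the arm holds its last target.

TASK

Load the piston standing in the channel of the marking jig, ready for its crown to be stamped, without gripping or lifting anything: with one fingertip press the jig's long thumb bar down and keep it down so that the spring-closed flap is held wide open, and meanwhile with the other fingertip push the piston along the channel under the flap until it is fully home in the V-shaped nest. Then let go of the bar so that the flap springs shut on the piston's crown, and move clear. Leave the other things round the jig where they are.

Things in the scene. Friction and masses are not known exactly. Their poses are not given: they have to be found in the camera images.
- jig: Marking jig, base plate 222 x 116 x 10 mm, screwed to the bench. Origin on the bench under the nest; x along the channel from its open mouth (x -172 mm) to the nest, z up. Channel floor 10 mm up; rails with inner faces at y +-29 mm, the left rising to z 35, the right to 26. The hinge runs along x at y +44, z 42, knuckles to z 47. Flap and thumb bar in two other entries.
- flap (a joint): Spring-closed steel flap, hinged on the left rail: a leaf (jig x -14 to 14) with a punch guide sleeve over the nest. 0 = shut, the sleeve 9 mm below crown height and barring the way; 0.2 = resting on a homed piston; 0.4 = wide open, sleeve 6 mm or more over the crown, leaf top at z 84 mm; hard stop at 0.5. Pressing the bar opens it (about 7 N at first, 10 N wide open); it springs shut when let go.
- thumb_bar (a point): Middle of the top face of the flap's thumb bar, a level steel strip left of the hinge and rigid with the flap: 150 mm along jig x (-150 to 0), flat for 27 mm across, with a 3 mm raised outer edge. Shut it is tilted 0.4 rad, outer edge high, this point at jig y 70, z 47 mm; wide open (0.4) it is level, its top at jig z 36 mm, this point at y 70. A fingertip may slide along it.
- nest (a point): Where the piston must stand: on the channel floor, centred under the flap's guide sleeve; at jig x 0, y 0, z 10 mm. A 90-degree V of dark steel behind it, 24 mm high, stops and centres the piston: when home its rear side (towards the mouth) is at jig x -27 mm.
- piston: The piston to load: light alloy, 55 mm diameter, 54 mm high, about 0.2 kg, standing crown up in the jig's channel, its axis 60 to 90 mm short of the nest. Origin at the centre of its underside, z up; its yaw does not matter. Push the middle of its rear side (an off-centre finger wedges against a rail): at bar height (26 mm above the channel floor) it slides without tipping.
- spare_piston: A like piston, 55 mm diameter and 54 mm high, standing on the bench to the right of the jig. Origin at its underside's centre. Leave it alone.
- bolt_tin: Round shallow tin of bolts, 75 mm across and 37 mm high, on the bench to the right of the channel's mouth. Origin at its underside's centre. Leave it alone.
- bush: Black rubber bush, a ring 34 mm across and 14 mm high, lying on the bench to the left of the thumb bar. Origin at its underside's centre. Leave it alone.
Not all that is in view belongs to the job. Leave any pink or red look-alike of the piston alone.

How it is judged:
By the outcome, as a careful person would: the job done as asked, in the order asked, and still so for the second after the job is handed in, with the robot touching nothing.
It also fails if it takes over 51 s, if anything falls off the work surface, if the arm or the gripper's body presses on something with over 40 N, if the wrist force passes 120 N, or if a joint passes its speed limit or range.

## Working session

There is one attempt and no reset: what is moved stays moved. The work goes in short steps, Python scripts to look and compute and a shell command to move; the robot and the scene stay as the last step left them, time stands still between calls to the robot, and variables do not carry over. Pictures are saved under pics/ and viewed, and the job is handed in when it is done.

```bash
ls; mkdir -p pics
python3 - <<'E'
from rig import robot
import cv2,json
o=robot.get_obs(); print({k:o[k] for k in('time','position','tool_rot','grip_width','ft_force')}, robot.tip_extent)
for n in('scene','top'):
    c=robot.camera(n); cv2.imwrite(f'pics/{n}0.png',c['img'][:,:,::-1]); print(n,c['K'],c['R'],c['t'])
    for th in('jig','flap','thumb_bar','piston','spare_piston','bolt_tin','bush'):
        print(th,[(d['at'],round(d['conf'],2)) for d in robot.spot_in(c,th)])
E
```

```text
pics
{'time': 0.0, 'position': array([0.26677074, 0.5643927 , 0.22955517]), 'tool_rot': array([ 0.69063931, -0.15524282,  0.15464277, -0.68920434]), 'grip_width': 0.0867240461911786, 'ft_force': array([ 0.07258   ,  0.31001438, -0.53184339])} 0.008
scene [[474.20724      0.         263.88663001]
 [  0.         474.20724    205.70576645]
 [  0.           0.           1.        ]] [[ 0.8670326  -0.49818032  0.00841637]
 [-0.19136683 -0.34855587 -0.9175443 ]
 [ 0.46003609  0.79393021 -0.3975445 ]] [-0.42944992  0.18622985  0.67631096]
jig [([230.1, 268.1], 0.59)]
flap [([198.9, 262.0], 0.88)]
thumb_bar []
piston [([209.5, 186.8], 0.68), ([233.4, 186.9], 0.67), ([216.3, 270.5], 0.55)]
spare_piston [([216.9, 270.7], 0.61), ([231.2, 338.9], 0.57)]
bolt_tin [([250.3, 292.0], 0.92)]
bush []
top [[496.92358477   0.         257.9933467 ]
 [  0.         496.92358477 186.48176063]
 [  0.           0.           1.        ]] [[ 0.00817958 -0.99993703  0.00768262]
 [-0.98525751 -0.00937193 -0.170821  ]
 [ 0.17088225 -0.00617212 -0.98527213]] [0.07247709 0.53826222 0.96030409]
jig [([174.6, 249.9], 0.62)]
flap [([168.7, 229.0], 0.71)]
thumb_bar [([170.0, 231.7], 0.79), ([192.8, 317.4], 0.44), ([166.7, 192.4], 0.39)]
piston [([267.9, 251.9], 0.96), ([181.3, 263.7], 0.69), ([248.7, 320.4], 0.63), ([237.9, 190.8], 0.63)]
spare_piston [([139.9, 313.4], 0.91)]
bolt_tin [([197.3, 317.0], 0.66), ([170.0, 231.0], 0.31)]
bush [([179.6, 261.9], 0.6)]
```

View pics/scene0.png

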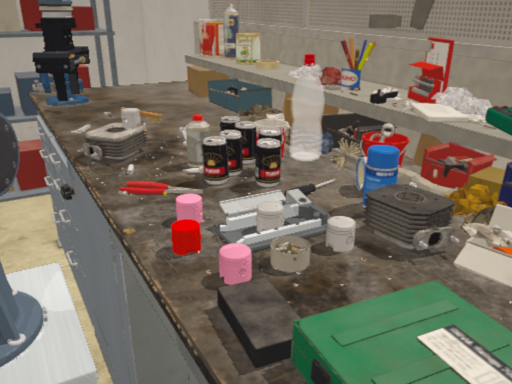

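View pics/top0.png

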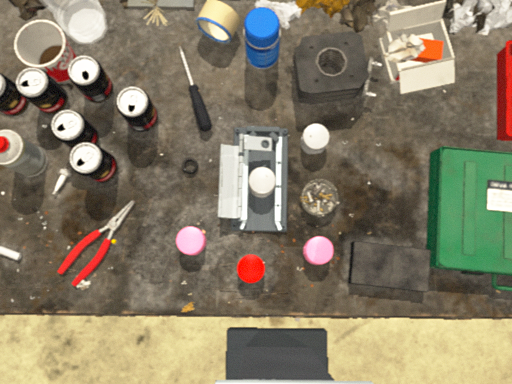

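Run:
```python
import cv2
a=cv2.imread('pics/top0.png')[90:300,150:360]; cv2.imwrite('pics/topc.png',cv2.resize(a,None,fx=2.85,fy=2.85,interpolation=cv2.INTER_CUBIC))
a=cv2.imread('pics/scene0.png')[160:300,170:370]; cv2.imwrite('pics/scc.png',cv2.resize(a,None,fx=4,fy=4,interpolation=cv2.INTER_CUBIC))
```

```text
(no output)
```

View pics/topc.png

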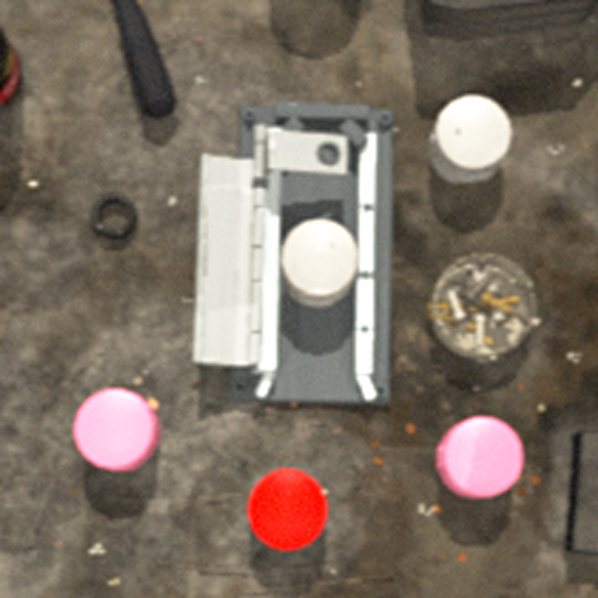

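View pics/scc.png

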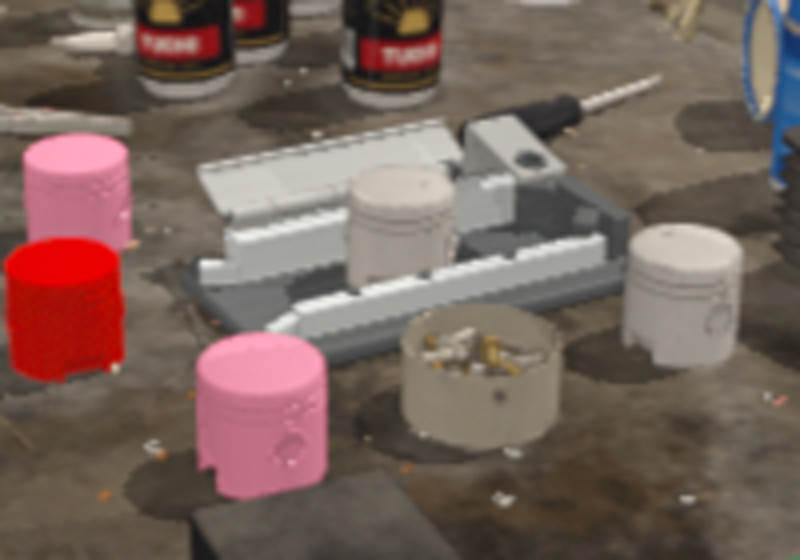

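The picture shows these candidates for the piston (top-image row, column):
- white piston in the jig channel: (181,262)
- white spare: (137,315)
- red: (268,251)
- pink: (240,191) and (250,318)

I choose the one in the channel at (181,262). Both crops confirm it is white and stands between the rails, short of the flap.

```bash
cat > h.py <<'E'
import numpy as np,cv2
from scipy.spatial.transform import Rotation as Rn
from scipy.optimize import least_squares
def ray(K,R,t,uv,z):
    d=R.T@np.linalg.inv(K)@np.array([uv[0],uv[1],1.]); c=-R.T@t
    return c+d*(z-c[2])/d[2]
E
python3 - <<'E'
from rig import robot
from h import *
c=robot.camera('top');K,R,t=c['K'],c['R'],c['t']
for n,u,z in [('TL',(240,106),.01),('TR',(392,108),.01),('BR',(388,404),.01),('BL',(232,403),.01),('piston',(320,256),.064),('spare',(473,131),.054),('tin',(482,303),.037),('bush',(114,217),.014),('pinkL',(117,428),.054),('red',(288,508),.054),('pinkR',(481,455),.054)]:
    print(n,ray(K,R,t,(150+u[0]/2.85,90+u[1]/2.85),z).round(4))
o=robot.get_obs(); print(Rn.from_quat(o['tool_rot']).as_matrix().round(3))
w=robot.camera('wrist'); print(w['T_tool_cam'].round(3),w['K'])
cv2.imwrite('pics/w0.png',w['img'][:,:,::-1])
E
```

```text
TL [0.6723 0.129  0.01  ]
TR [0.6719 0.0147 0.01  ]
BR [0.4494 0.0181 0.01  ]
BL [0.4492 0.1312 0.01  ]
piston [0.548  0.0689 0.064 ]
spare [ 0.6423 -0.0405  0.054 ]
tin [ 0.52   -0.0476  0.037 ]
bush [0.5852 0.2204 0.014 ]
pinkL [0.4276 0.2083 0.054 ]
red [0.374  0.0895 0.054 ]
pinkR [ 0.4112 -0.0433  0.054 ]
[[ 0.904  0.     0.428]
 [-0.428  0.     0.904]
 [ 0.    -1.     0.   ]]
[[-0.001  0.963  0.27  -0.074]
 [ 0.001 -0.27   0.963 -0.153]
 [ 1.     0.001 -0.     0.   ]
 [ 0.     0.     0.     1.   ]] [[264.40904065   0.         259.32000775]
 [  0.         264.40904065 191.30717565]
 [  0.           0.           1.        ]]
```

```bash
python3 -m crank '[[[0,0,0,0.040,0,-0.031,60],[0,0,0,0.040,0,-0.031,60],[0,0,0,0.040,0,-0.031,60],[0,0,0,0.040,0,-0.031,60],[0,0,0,0.040,0,-0.031,60]]]'; python3 -m crank '[[[0,0,0,0.040,0,-0.031,64],[0,0,0,0.040,0,-0.031,64],[0,0,0,0.040,0,-0.031,64],[0,0,0,0.040,0,-0.031,64],[0,0,0,0.040,0,-0.031,64]]]'; python3 -m crank '[[[0,-8.2,0,0,0.01,0,64],[0,-8.2,0,0,0.01,0,64],[0,-8.2,0,0,0.01,0,64],[0,0,0,0,0.01,0,64],[0,0,0,0,0,0,64]]]'
python3 - <<'E'
from rig import robot
from h import *
o=robot.get_obs();print(o['time'],o['position'],o['grip_width'],o['ft_force']);print(Rn.from_quat(o['tool_rot']).as_matrix().round(3))
w=robot.camera('wrist'); cv2.imwrite('pics/w1.png',cv2.resize(w['img'][:,:,::-1],None,fx=1.5,fy=1.5))
np.savez('w1.npz',p=o['position'],q=o['tool_rot'],K=w['K'],T=w['T_tool_cam'],img=w['img'])
E
```

```text
time: 1.52
position: [0.3825, 0.338, 0.2308]
tool_rot: [-0.69, 0.155, -0.155, 0.69]
ft_force: [0.7, -0.0, 0.2]
grip_width: 0.0534
time: 2.15
position: [0.497, 0.1122, 0.2308]
tool_rot: [-0.69, 0.155, -0.155, 0.69]
ft_force: [0.1, -0.3, -0.7]
grip_width: 0.0555
time: 2.78
position: [0.4957, 0.1138, 0.1899]
tool_rot: [-0.707, 0.006, -0.004, 0.707]
ft_force: [0.2, 0.2, -0.7]
grip_width: 0.0559
2.775 [0.49567672 0.11376056 0.18986488] 0.055930170956360006 [ 0.19092954  0.22431185 -0.74029126]
[[ 1.    -0.002  0.014]
 [-0.014  0.     1.   ]
 [-0.002 -1.    -0.   ]]
```

View pics/w1.png

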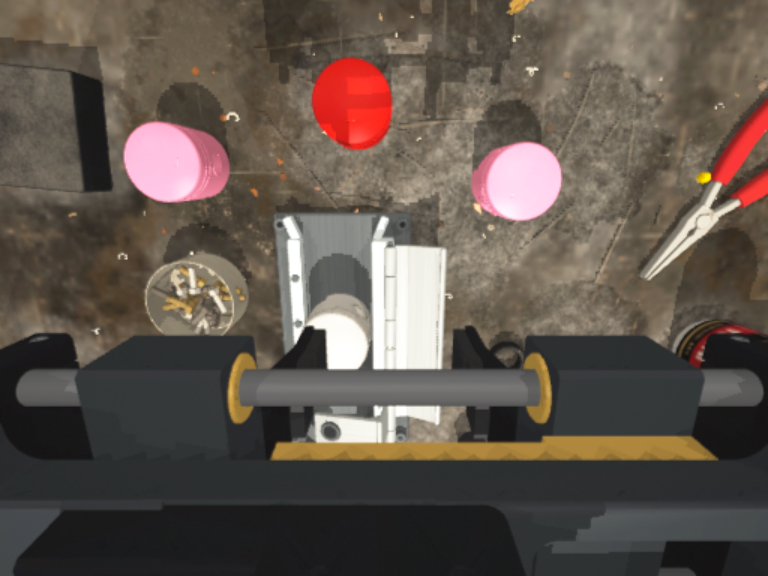

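Run:
```python
from h import *
d=np.load('w1.npz');img=d['img'][:,:,::-1]
cv2.imwrite('pics/w1c.png',cv2.resize(img[130:300,170:310],None,fx=3.5*1.2,fy=3.5,interpolation=cv2.INTER_CUBIC) if 0 else cv2.resize(img[130:300,170:310],None,fx=3.5,fy=3.5,interpolation=cv2.INTER_CUBIC))
```

```text
(no output)
```

View pics/w1c.png

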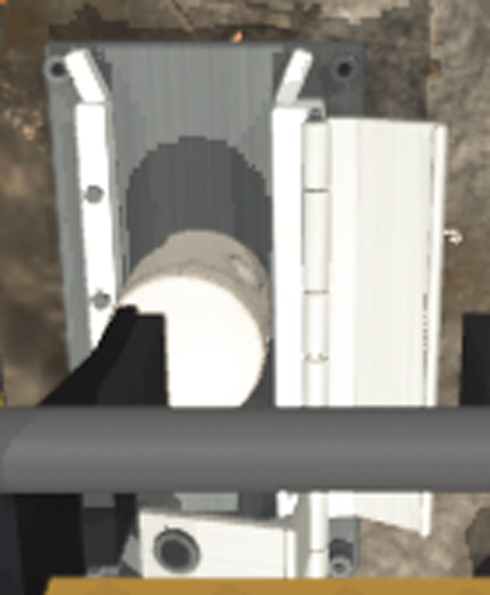

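Run:
```python
from h import *
d=np.load('w1.npz');K=d['K'];Rt=Rn.from_quat(d['q']).as_matrix();T=d['T']
Rwc=Rt@T[:3,:3]; c=Rt@T[:3,3]+d['p']; R=Rwc.T; t=-R@c
g=lambda u,z: ray(K,R,t,(170+u[0]/3.5,130+u[1]/3.5),z)
for n,u,z in [('mouthR',(47,42),.01),('mouthL',(362,44),.01),('railR1',(107,100),.026),('railR2',(120,270),.026),('railL1',(273,108),.035),('railL2',(274,400),.035),('h1',(316,120),.047),('h2',(316,400),.047),('barout',(446,122),.0525),('barout2',(430,530),.0525),('pl',(116,310),.064),('pr',(267,345),.064),('pt',(190,277),.064),('tin',(0,0),.037)]:
    print(n,g(u,z).round(4))
# finger pixel check
for zz in(-.035,.035):
    X=np.linalg.inv(T)@np.array([0,.008,zz,1]); print((K@X[:3]/X[2])[:2]*1.5)
```

```text
mouthR [0.4501 0.0202 0.01  ]
mouthL [0.4523 0.1322 0.01  ]
railR1 [0.4687 0.0436 0.026 ]
railR2 [0.5305 0.0438 0.026 ]
railL1 [0.4709 0.1011 0.035 ]
railL2 [0.5784 0.0987 0.035 ]
h1 [0.4731 0.1154 0.047 ]
h2 [0.5725 0.1142 0.047 ]
barout [0.4733 0.1567 0.0525]
barout2 [0.6218 0.1546 0.0525]
pl [0.5311 0.0501 0.064 ]
pr [0.544  0.0985 0.064 ]
pt [0.5202 0.0745 0.064 ]
tin [0.4343 0.0139 0.037 ]
[308.99723965 348.79695502]
[467.41047251 348.93980575]
```

Jig origin is about (0.622, 0.071) with yaw −0.013. The piston axis is 74 mm short of the nest, with its rear side at world x 0.520. I'll line up and descend behind it.

```bash
python3 -m crank '[[[0,0,0,0.004,0.020,-0.006,64],[0,0,0,0,0.040,0,64],[0,0,0,0,0.040,0,64],[0,0,0,0,0.020,0,64],[0,0,0,0,0,0,64]]]'
python3 - <<'E'
from rig import robot
from h import *
o=robot.get_obs();print(o['time'],o['position'],o['ft_force'])
for n in('wrist','scene'):
    w=robot.camera(n);im=w['img'][:,:,::-1]
    im=cv2.resize(im,None,fx=1.5,fy=1.5) if n=='wrist' else cv2.resize(im[140:300,150:370],None,fx=3.5,fy=3.5,interpolation=cv2.INTER_CUBIC)
    cv2.imwrite(f'pics/{n}2.png',im)
E
```

```text
time: 3.45
position: [0.4995, 0.1077, 0.0696]
tool_rot: [0.707, -0.006, 0.004, -0.707]
ft_force: [0.6, -0.4, 0.3]
grip_width: 0.0556
3.45 [0.49951117 0.10773776 0.06955773] [ 0.64690478 -0.44550627  0.29625601]
```

View pics/wrist2.png

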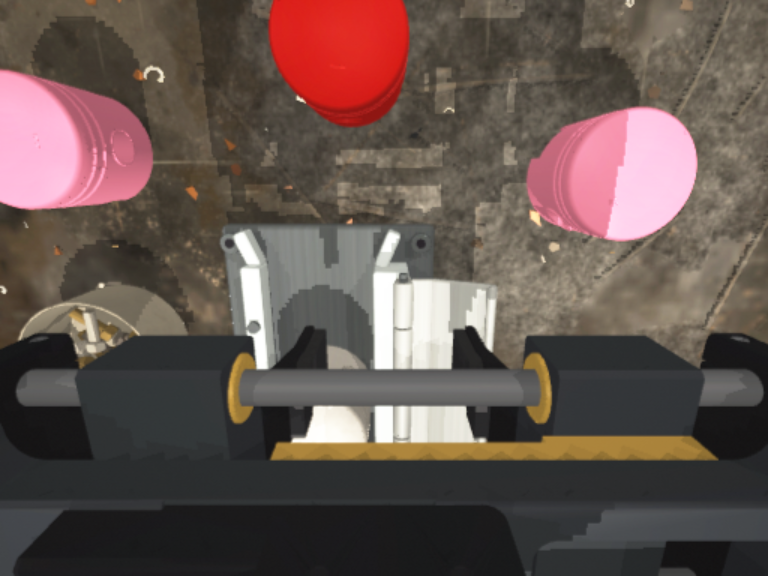

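View pics/scene2.png

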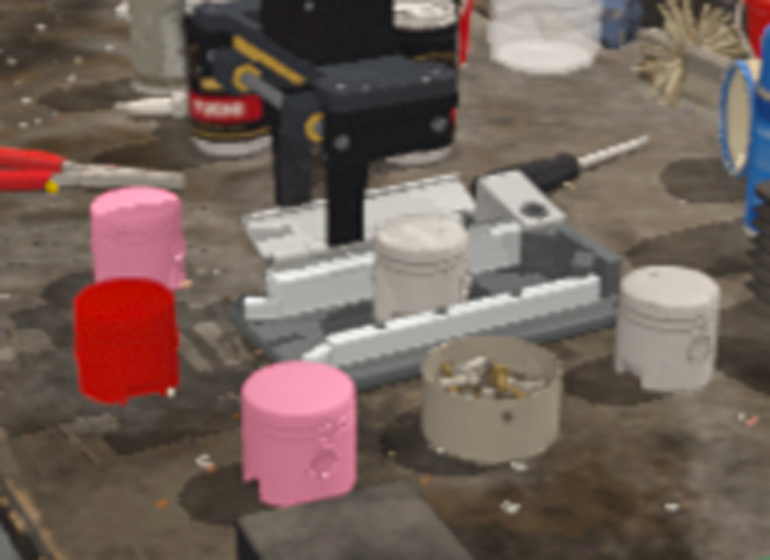

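The wrist view shows the right finger over the channel behind the piston and the left finger over the bar. The scene view shows clear space between the fingertip and the piston. Now I'll press the bar.

```bash
python3 -m crank '[[[0,0,0,0,0.006,0,64],[0,0,0,0,0.006,0,64],[0,0,0,0,0.005,0,64],[0,0,0,0,0.004,0,64],[0,0,0,0,0,0,64]]]';python3 -m crank '[[[0,0,0,0,0.002,0,64],[0,0,0,0,0.002,0,64],[0,0,0,0,0.001,0,64],[0,0,0,0,0,0,64],[0,0,0,0,0,0,64]]]'
cat > look.py <<'E'
import sys
from rig import robot
from h import *
k=sys.argv[1]
o=robot.get_obs();print(o['time'],o['position'],o['ft_force'],o['moment'])
for n in('scene','top'):
    w=robot.camera(n);im=w['img'][:,:,::-1]
    im=im[140:300,150:370]
    if n=='top': im=w['img'][90:250,150:370,::-1]
    cv2.imwrite(f'pics/{n}{k}.png',cv2.resize(im,None,fx=3.5,fy=3.5,interpolation=cv2.INTER_CUBIC))
E
python3 look.py 3
```

```text
time: 4.18
position: [0.5005, 0.1081, 0.0499]
tool_rot: [-0.707, 0.004, -0.005, 0.707]
ft_force: [-1.1, 1.4, 6.3]
grip_width: 0.0555
time: 4.8
position: [0.5005, 0.1078, 0.0454]
tool_rot: [-0.707, 0.004, -0.005, 0.707]
ft_force: [-1.3, -0.0, 8.5]
grip_width: 0.0559
4.8 [0.50049183 0.1077827  0.04542331] [-1.33280643 -0.01063627  8.49845161] [0.32441847 0.19957359 0.00234418]
```

View pics/scene3.png

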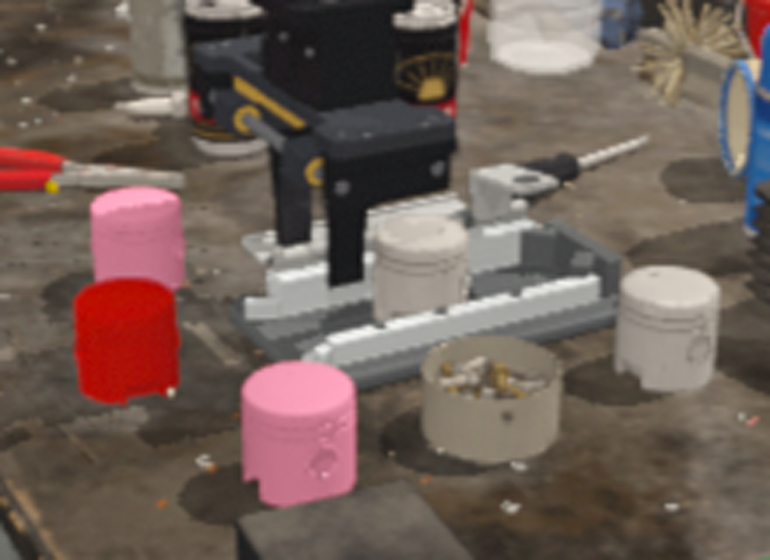

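```bash
python3 -m crank '[[[0,0,0,0,0.001,0,64],[0,0,0,0,0.001,0,64],[0,0,0,0,0,0,64],[0,0,0,0,0,0,64],[0,0,0,0,0,0,64]]]'; python3 look.py 4
```

```text
time: 5.52
position: [0.5005, 0.1075, 0.0437]
tool_rot: [0.707, -0.004, 0.005, -0.707]
ft_force: [-1.9, -1.7, 11.4]
grip_width: 0.0559
5.525 [0.50045865 0.1074653  0.04374253] [-1.94845637 -1.71921538 11.37683127] [0.12219866 0.30213844 0.07801943]
```

View pics/scene4.png

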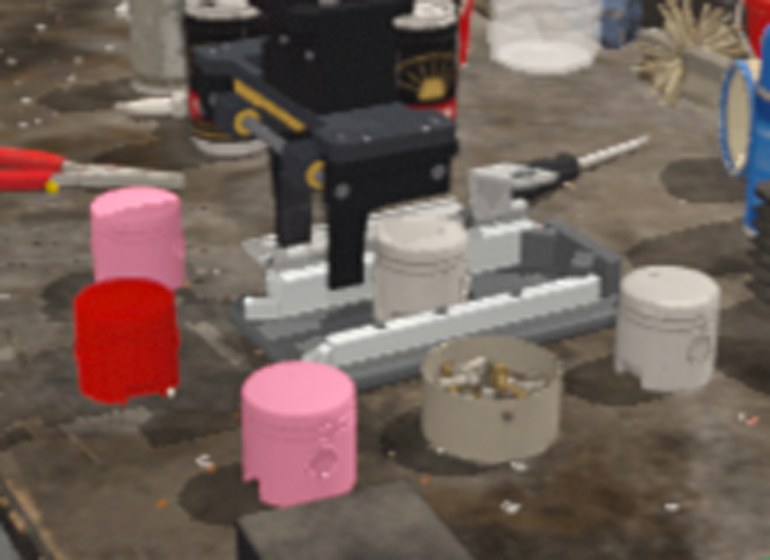

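View pics/top4.png

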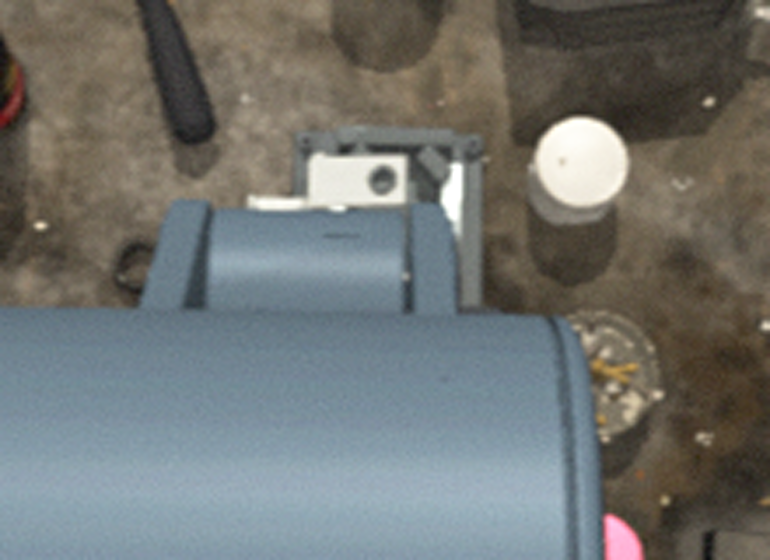

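Tip at z 35.7 mm and 11.4 N, so the flap is wide open; the scene view shows the leaf raised. Now I'll push.

```bash
python3 -m crank '[[[0,0,0,0.003,0,0,64],[0,0,0,0.004,0,0,64],[0,0,0,0.004,0,0,64],[0,0,0,0.004,0,0,64],[0,0,0,0.004,0,0,64]]]'; python3 -m crank '[[[0,0,0,0.004,0,0,64],[0,0,0,0.004,0,0,64],[0,0,0,0.004,0,0,64],[0,0,0,0.004,0,0,64],[0,0,0,0.004,0,0,64]]]'; python3 look.py 5
```

```text
time: 6.25
position: [0.5122, 0.1078, 0.0426]
tool_rot: [-0.707, 0.009, 0.001, 0.707]
ft_force: [-11.1, -0.4, 12.9]
grip_width: 0.0558
time: 6.88
position: [0.5323, 0.1077, 0.0426]
tool_rot: [-0.707, 0.009, 0.001, 0.707]
ft_force: [-10.4, 0.4, 12.2]
grip_width: 0.0557
6.875 [0.53229135 0.10765508 0.04261494] [-10.36821904   0.36731266  12.19331934] [0.41095945 1.72772279 0.15619792]
```

View pics/scene5.png

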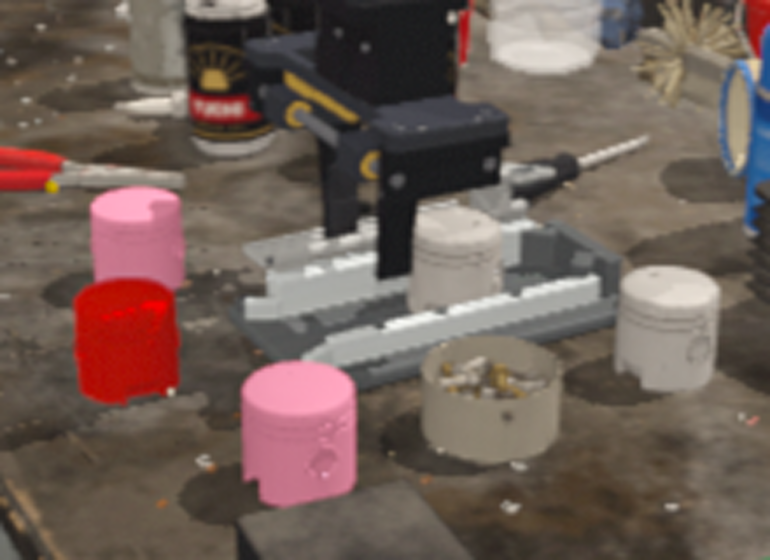

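The piston is sliding upright. The moment balance gives about 7 N of friction on the bar and about 3 N on the piston. Continuing.

```bash
python3 -m crank '[[[0,0,0,0.004,0,0,64],[0,0,0,0.004,0,0,64],[0,0,0,0.004,0,0,64],[0,0,0,0.004,0,0,64],[0,0,0,0.004,0,0,64]]]'; python3 -m crank '[[[0,0,0,0.004,0,0,64],[0,0,0,0.004,0,0,64],[0,0,0,0.004,0,0,64],[0,0,0,0.004,0,0,64],[0,0,0,0.002,0,0,64]]]'; python3 look.py 6
```

```text
time: 7.6
position: [0.5527, 0.1074, 0.0426]
tool_rot: [-0.707, 0.009, 0.001, 0.707]
ft_force: [-9.8, 1.3, 12.2]
grip_width: 0.0554
time: 8.22
position: [0.5712, 0.1072, 0.0427]
tool_rot: [-0.707, 0.009, 0.0, 0.707]
ft_force: [-8.9, 0.7, 11.8]
grip_width: 0.0556
8.225 [0.57123258 0.10724519 0.04266473] [-8.87575176  0.7159838  11.78259613] [0.4117868  1.63487419 0.23549739]
```

View pics/scene6.png

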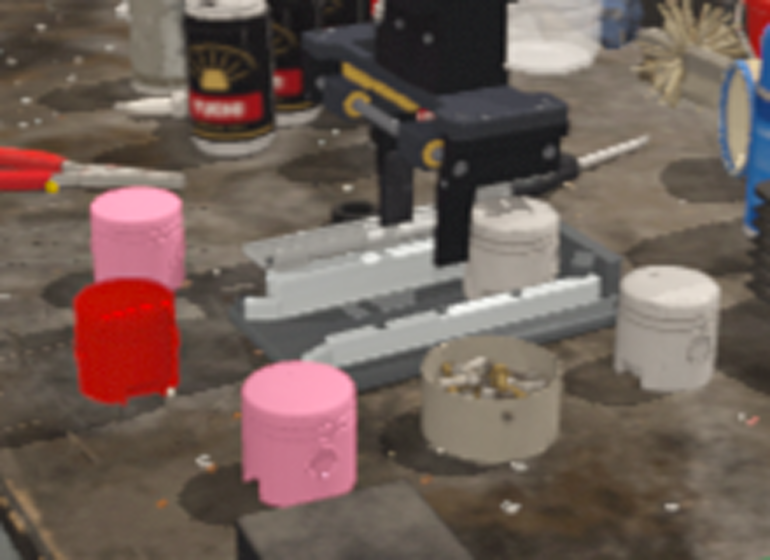

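```bash
python3 -m crank '[[[0,0,0,0.003,0,0,64],[0,0,0,0.003,0,0,64],[0,0,0,0.002,0,0,64],[0,0,0,0.002,0,0,64],[0,0,0,0.001,0,0,64]]]'; python3 -m crank '[[[0,0,0,0.002,0,0,64],[0,0,0,0.001,0,0,64],[0,0,0,0.001,0,0,64],[0,0,0,0,0,0,64],[0,0,0,0,0,0,64]]]';python3 look.py 7
```

```text
time: 8.95
position: [0.5818, 0.1071, 0.0426]
tool_rot: [-0.707, 0.009, 0.001, 0.707]
ft_force: [-9.7, 0.1, 11.9]
grip_width: 0.0554
time: 9.57
position: [0.5837, 0.1071, 0.0427]
tool_rot: [-0.707, 0.011, 0.002, 0.707]
ft_force: [-13.2, 0.5, 15.2]
grip_width: 0.0556
9.575 [0.58366163 0.10714447 0.04265083] [-13.24983497   0.52475541  15.17976519] [0.30647062 2.21849464 0.05154273]
```

View pics/scene7.png

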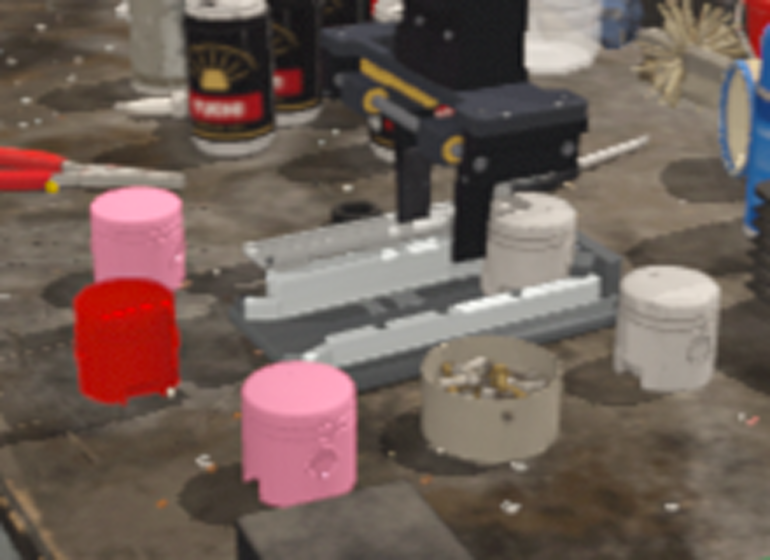

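View pics/top7.png

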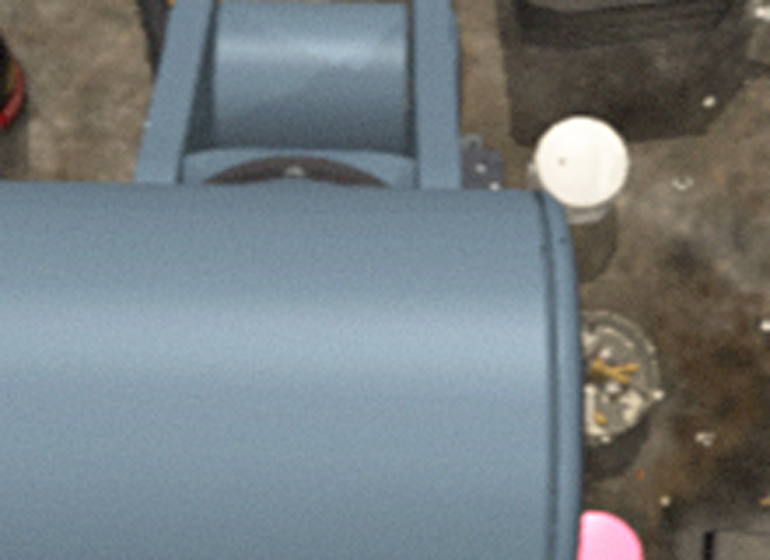

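Force on the piston is rising (3 N to 6 N) near the predicted home position. I'll push a little more to confirm it has stalled.

```bash
python3 -m crank '[[[0,0,0,0.002,0,0,64],[0,0,0,0.002,0,0,64],[0,0,0,0,0,0,64],[0,0,0,0,0,0,64],[0,0,0,0,0,0,64]]]';python3 -m crank '[[[0,0,0,0.002,0,0,64],[0,0,0,0.002,0,0,64],[0,0,0,0.002,0,0,64],[0,0,0,0,0,0,64],[0,0,0,0,0,0,64]]]';python3 look.py 8
```

```text
time: 10.3
position: [0.5841, 0.1075, 0.0426]
tool_rot: [-0.707, 0.013, 0.005, 0.707]
ft_force: [-17.9, 1.5, 20.1]
grip_width: 0.0555
time: 10.92
position: [0.585, 0.1087, 0.0427]
tool_rot: [-0.706, 0.018, 0.008, 0.708]
ft_force: [-27.1, 4.7, 27.6]
grip_width: 0.0553
10.925 [0.58497509 0.10865583 0.04271343] [-27.12986497   4.73015357  27.58669325] [ 0.3490237   4.24569885 -0.64359662]
```

View pics/scene8.png

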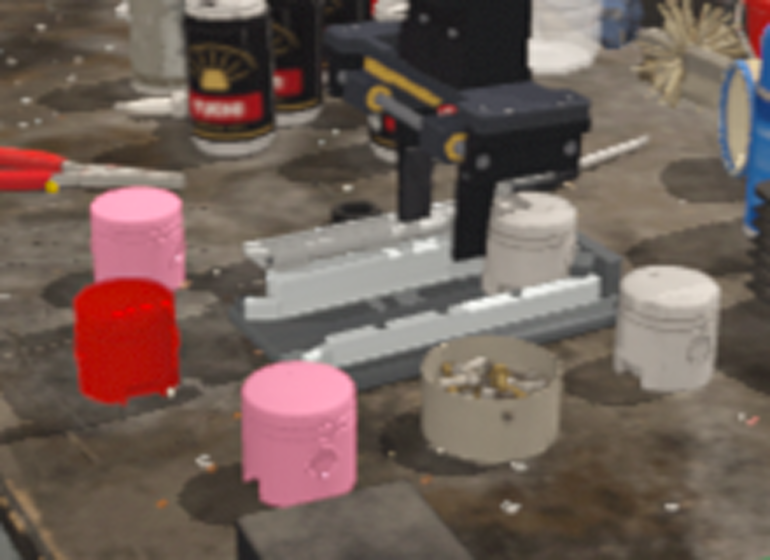

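The piston has stalled firmly: 27 N with under 1.5 mm of creep, and it sits in the V. I'll back the finger off the piston with the bar still held, then look.

```bash
python3 -m crank '[[[0,0,0,-0.004,0,0,64],[0,0,0,-0.004,0,0,64],[0,0,0,-0.005,0,0,64],[0,0,0,-0.005,0,0,64],[0,0,0,-0.005,0,0,64]]]'; python3 look.py 9
```

```text
time: 11.65
position: [0.5834, 0.108, 0.0446]
tool_rot: [-0.706, 0.001, -0.009, 0.708]
ft_force: [4.5, 2.3, 8.7]
grip_width: 0.0559
11.65 [0.58337418 0.10798333 0.04464064] [4.4963183  2.32230618 8.69255684] [ 0.79667745 -0.85171281 -0.15447475]
```

View pics/scene9.png

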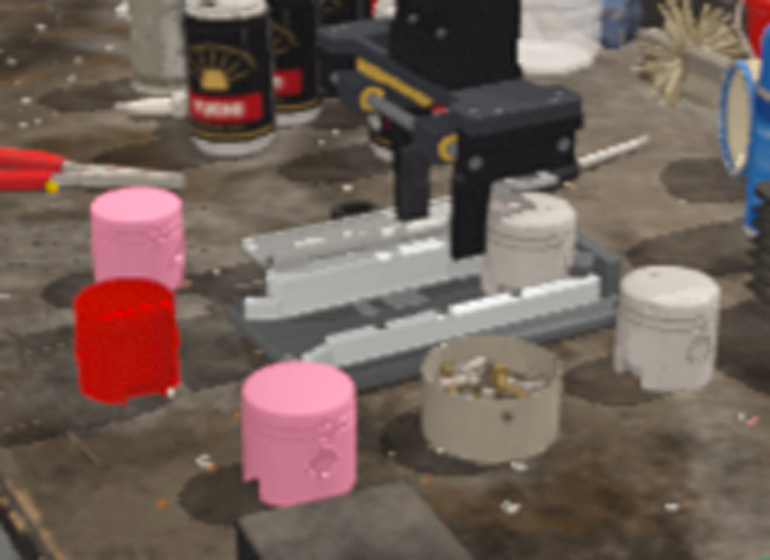

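```bash
python3 -m crank '[[[0,0,0,-0.004,0,0,64],[0,0,0,-0.004,0,0,64],[0,0,0,-0.004,0,0,64],[0,0,0,0,0,0,64],[0,0,0,0,0,0,64]]]'; python3 look.py 10
```

```text
time: 12.38
position: [0.5735, 0.1069, 0.0453]
tool_rot: [-0.707, -0.0, -0.01, 0.707]
ft_force: [5.3, 0.8, 8.5]
grip_width: 0.0554
12.375 [0.57351523 0.10685714 0.04525416] [5.25836514 0.79903324 8.5418573 ] [ 0.35400387 -0.90972965 -0.18318233]
```

View pics/scene10.png

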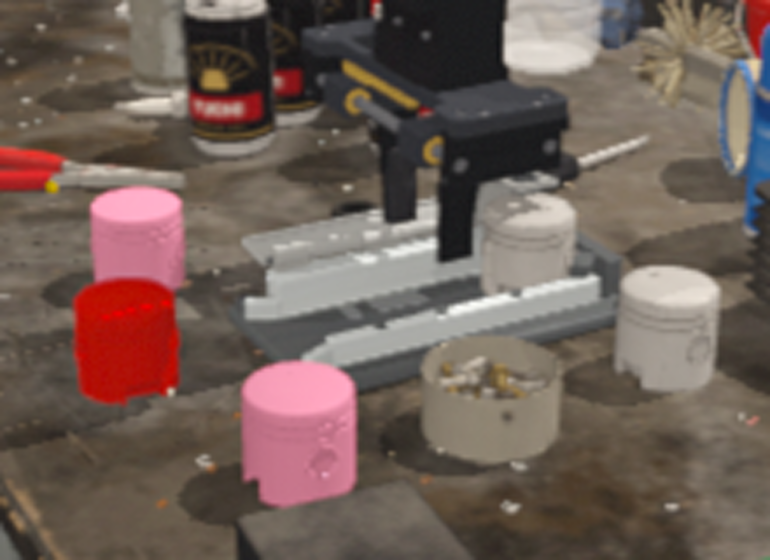

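The piston stayed put and the finger is about 10 mm clear. Releasing the bar slowly, straight up.

```bash
python3 -m crank '[[[0,0,0,0,-0.002,0,64],[0,0,0,0,-0.002,0,64],[0,0,0,0,-0.003,0,64],[0,0,0,0,-0.003,0,64],[0,0,0,0,-0.004,0,64]]]';python3 -m crank '[[[0,0,0,0,-0.008,0,64],[0,0,0,0,-0.015,0,64],[0,0,0,0,-0.03,0,64],[0,0,0,0,-0.04,0,64],[0,0,0,0,-0.04,0,64]]]'; python3 -m crank '[[[0,0,0,-0.04,-0.01,0.03,64],[0,0,0,-0.04,-0.01,0.05,64],[0,0,0,-0.04,0,0.05,64],[0,0,0,-0.02,0,0.05,64],[0,0,0,0,0,0.05,64]]]';python3 -m crank '[[[0,0,0,0,0,0.05,64],[0,0,0,0,0,0.05,64],[0,0,0,0,0,0.04,64],[0,0,0,0,0,0,64],[0,0,0,0,0,0,64]]]'; python3 look.py 11
```

```text
time: 13.1
position: [0.566, 0.1068, 0.0561]
tool_rot: [0.707, -0.005, 0.004, -0.707]
ft_force: [-1.1, 0.9, -0.4]
grip_width: 0.0554
time: 13.72
position: [0.567, 0.1068, 0.1916]
tool_rot: [0.707, -0.004, 0.005, -0.707]
ft_force: [0.7, -0.2, -0.0]
grip_width: 0.0556
time: 14.35
position: [0.4301, 0.3368, 0.2104]
tool_rot: [0.707, -0.004, 0.004, -0.707]
ft_force: [2.1, 0.4, -0.3]
grip_width: 0.0557
time: 14.98
position: [0.4336, 0.4748, 0.2094]
tool_rot: [0.707, -0.004, 0.004, -0.707]
ft_force: [-0.2, 0.3, 0.4]
grip_width: 0.0558
14.975 [0.43361428 0.47477479 0.20944482] [-0.17595904  0.27372487  0.43110375] [0.01276069 0.03485685 0.04452878]
```

View pics/scene11.png

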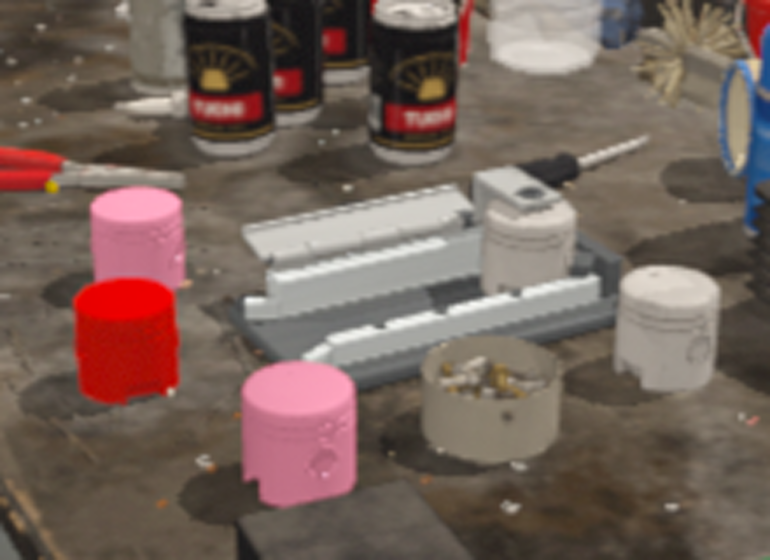

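View pics/top11.png

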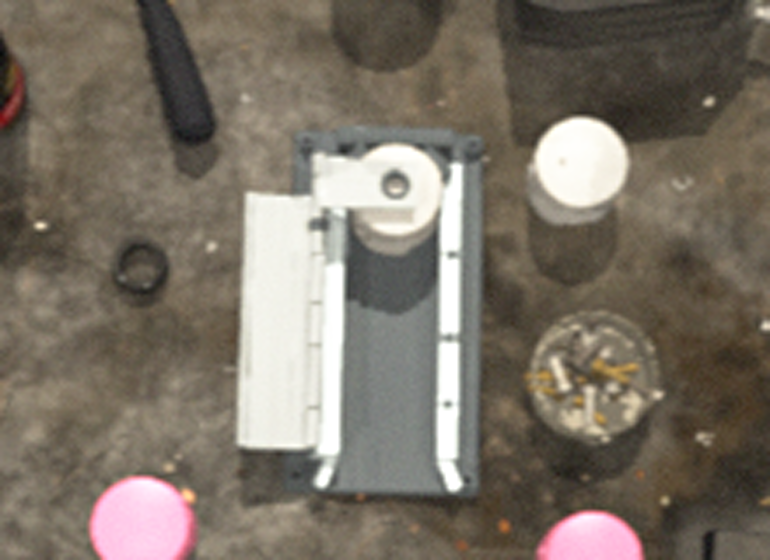

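Run:
```python
from rig import robot
from h import *
c=robot.camera('top');K,R,t=c['K'],c['R'],c['t']
im=c['img'][120:175,225:290,::-1]
cv2.imwrite('pics/tz.png',cv2.resize(im,None,fx=10,fy=10,interpolation=cv2.INTER_CUBIC))
J=np.array([.622,.071]);y=-.013
for yy in (0,):
  P=[]
  for a in np.linspace(0,2*np.pi,72):
    X=np.array([J[0]+.0275*np.cos(a),J[1]+.0275*np.sin(a),.064]); p=K@(R@X+t);P.append(p[:2]/p[2])
P=np.array(P); im=cv2.resize(im,None,fx=10,fy=10,interpolation=cv2.INTER_CUBIC)
cv2.polylines(im,[np.round((P-[225,120]+.5)*10).astype(np.int32)],True,(0,0,255),1)
cv2.imwrite('pics/tz.png',im)
```

```text
(no output)
```

View pics/tz.png

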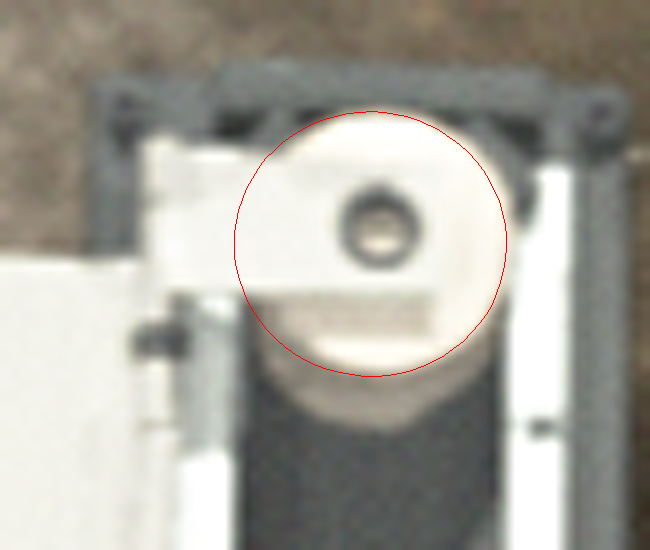

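In the top view the crown matches the predicted nest circle to about 1 mm. The sleeve rests on the crown and the neighbours have not moved.

```bash
python3 -c "
from rig import robot
print(robot.hand_in(), robot.get_obs()['time'])"
```

```text
the job is handed in; nothing more can be done
the job is handed in; nothing more can be done
```

The piston is loaded and the job is handed in, with about 15 s of the 51 s used.

**What I did:** One fingertip pressed the thumb bar level, with the tip at about 35 mm and 11 N, and held it down. The other fingertip pushed the piston along the channel until it stalled in the V. I backed the finger off with the bar still held, then released the bar slowly and moved well clear.

**Last checks:**
- **Home position:** the push reached 27 N with only about 1 mm of creep. In the top view the crown lies within about 1–2 mm of the predicted nest circle, which is about as fine as the calibration allows.
- **Flap:** the scene and top views show the leaf down with the sleeve resting on the crown. I judged this by eye and did not measure the flap angle.
- **Surroundings:** the spare piston, bolt tin, bush and the pink and red look-alikes appear unmoved, and the wrist force was near zero at the end.

No check failed. The early estimates of the piston's sideways position from the wrist and top cameras differed by about 5 mm. I used their mean, which sat on the channel axis, and the piston slid without wedging.

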